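# Seat a microscope tube in the vee cradle and clamp it

### The job

Roll the metal microscope tube along the deck into the vee of the cradle without lifting it, and let go so that it settles there by itself. Then slide it gently endwise along the vee until its end rests against the steel stop plate, and only then swing the clamp arm over and press it down until its sprung pad is squeezed about half way in on the tube. Leave the arm so, and leave the other things on the table alone.

Things in the scene. Friction and masses are not known exactly. Their poses are not given: they have to be found in the camera images.
- tube: aluminium tube, a plain cylinder 36 mm in diameter, 120 mm long, 0.24 to 0.38 kg, flat closed ends, dark rings. Origin in the middle of its axis, y along the axis. Starts lying on the cradle's deck, about parallel to the vee; rolls easily. Delicate: push it with at most 18 N, keep it below 0.6 m/s (dropping off the deck's edge into the vee by itself gives 0.35 m/s)
- cradle: vee cradle fixed to the table. Origin on the table under the vee's bottom line, z up. The vee runs along y, the deck lies on its -x side, the clamp's hinge on its +x side, the stop plate at its +y end. Deck: flat, top at z = 50 mm, x = -130 to -16.5 mm, y = -55 to 55 mm, with a lip 5 mm high at its -x end. Block and base end at y = -60 mm
- deck_edge (a point): middle of the edge where the deck ends and the vee begins (cradle x = -16.5 mm, z = 50 mm). Vee: 90 degrees, y = -55 to 55 mm; from this edge one face goes down to the bottom line (x = 0, z = 33.5 mm), the other rises from there to x = 31.5 mm, z = 65 mm. A tube rolled until its axis is past this edge falls in
- seat (a point): where the middle of the tube's axis is when it is seated in the vee and butts against the stop: cradle x = 0, y = 0, z = 59 mm. The tube's other end then lies at y = -60 mm, 5 mm out of the vee block, free to be pushed
- stop (a point): point on the face of the steel stop plate, an upright plate across the vee's +y end: face at cradle y = 60 mm, x = -28 to 28 mm, up to z = 70 mm. The plate is rigid: the tube is felt to come home
- hinge (a point): middle of the clamp arm's hinge axis, parallel to the cradle's y, at cradle x = 75 mm, y = 0, z = 105 mm, between two cheeks (49 mm over all, up to z = 115 mm). Stiff: 1.5 N m of friction, less the arm's weight: 7 to 9 N at the handle. The arm stays where it is left, also against the pad's spring
- clamp_arm: steel arm, 22 mm wide, 12 mm thick, origin on the hinge axis. Unturned against the cradle it is level, pointing to the cradle's -x over the tube; it turns about +y from -0.3 (handle low) to 1.85 rad, starting upright (1.57 to 1.8). Under it, 75 mm from the hinge, a rubber ball pad 18 mm across on a spring plunger: 4 N to start, then 2 N per mm, stroke 8 mm (half in: 12 N; bottomed: 20 N)
- handle (a point): middle of the handle, a black bar 16 mm thick, 70 mm long, across the arm's end, 150 mm from the hinge. Here the pad's force is felt at half, on top of the 7 to 9 N for the free swing, and travel is double the pad's. The pad's set screw differs by up to 8 mm either way each time and is not measured: the pad meets the seated tube at an arm angle between -0.11 and 0.11 rad
- rack_white: white tube rack on a grey foot, 108 x 128 x 63 mm, with some capped sample tubes up to 84 mm; fixed; origin under its middle. Leave it alone
- screwdriver: small screwdriver, 150 mm, lying on the table; origin under its middle. Leave it alone
- lens_cap: black plastic cap, 40 mm across, 12 mm high, on the table; origin under its middle. Leave it alone
- lock_ring: steel ring, 42 mm across with a 30 mm hole, 10 mm high, on the table; origin under its middle. Leave it alone
- oil_bottle: small amber bottle, 32 mm across, 70 mm high, on the table; origin under its middle. Leave it alone
- slide_box: closed grey box, 100 x 80 x 30 mm, on the table; origin under its middle. Leave it alone
- beaker: white plastic beaker, 70 mm across, 90 mm high, on the table; origin under its middle. Leave it alone
Mind the look-alikes: they are no part of the job. Of the things shaped like the tube, the aluminium one is meant.

How it is judged:
On the way, in this order (a step that is already met when the one before it is completed fails the run):
1. the tube lies settled in the vee, let go, with the clamp not yet on it (x of tube in the frame of cradle between -0.002 and 0.002 m and z of tube in the frame of cradle between 0.057 and 0.061 m and angle between the y axis of tube and the y axis of cradle, either way round below 0.03 rad and linear speed of tube below 0.01 m/s and angular speed of tube below 0.1 rad/s and contact force between tube and clamp_arm below 0.1 N and contact force between tube and the fingers below 0.1 N), for 0.2 s.
2. the tube rests against the stop plate, still seated, with the clamp not yet on it (x of tube in the frame of cradle between -0.002 and 0.002 m and z of tube in the frame of cradle between 0.057 and 0.061 m and angle between the y axis of tube and the y axis of cradle, either way round below 0.03 rad and y of tube in the frame of cradle between -0.0025 and 0.0025 m and linear speed of tube below 0.01 m/s and angular speed of tube below 0.1 rad/s and contact force between tube and clamp_arm below 0.1 N), for 0.2 s.
At the end, for the whole second after the job is handed in: The tube lies in the vee (axis within 2 mm of the seated place across and in height, within 0.03 rad of the vee's direction), within 2.5 mm of the stop plate, at rest, and the clamp's pad bears on it with 7 to 17 N (half in is 12 N) (x of tube in the frame of cradle between -0.002 and 0.002 m and z of tube in the frame of cradle between 0.057 and 0.061 m and angle between the y axis of tube and the y axis of cradle, either way round below 0.03 rad and y of tube in the frame of cradle between -0.0025 and 0.0025 m and linear speed of tube below 0.01 m/s and angular speed of tube below 0.1 rad/s and contact force between tube and clamp_arm between 7 and 17 N); the robot touches nothing.
It fails at once if the tube is pushed by the robot with more than 18 N (contact force between tube and the fingers above 18 N or contact force between tube and the arm above 18 N).
It fails at once if the clamp is pressed on the tube with more than 19.5 N (pad bottomed) (contact force between tube and clamp_arm above 19.5 N).
It fails at once if the tube is lifted more than 12 mm off the deck (z of tube in the frame of cradle above 0.08 m).
It fails at once if the tube is flung or dropped (faster than 0.6 m/s) (linear speed of tube above 0.6 m/s).
It fails at once if a bystander is moved more than 15 mm (distance of any of screwdriver, lens_cap, lock_ring, oil_bottle, slide_box, beaker from where it was at the start of the episode above 0.015 m).
It also fails if it takes over 72 s, if anything falls off the work surface, if the arm or the gripper's body presses on something with over 40 N, if the wrist force passes 120 N, or if a joint passes its speed limit or range.

### The arm

A 6-joint arm with a two-finger parallel gripper is mounted at the origin on the work surface. World frame = base frame: x ahead of the robot, y to its left, z up, the work surface at z = 0. Lengths are in m, angles in rad, forces in N, time in s.
With the tool pointing down it reaches from about 0.375 to 0.9 m from the base axis. Payload 3.1 kg.
Tool frame: the origin (TCP) lies between the finger pads; the fingertips stand manip.finger_overhang ahead of it and the grasp point (between the pads) lies 5 mm behind it (manip.finger_overhang is the distance from the TCP to the fingertips, in m); z points along the fingers, y is the line along which they close (so a half turn about z gives the same grasp; the last joint's range is limited). The gripper opens to 85 mm and grips with 20 to 120 N. Pads are 22 mm wide; open, the fingers measure 114 mm over their backs; the gripper's body (76 mm by 85 mm) begins 54 mm behind the grasp point. The pads swing forward as they close: fully open they stand 13 mm farther back than shut.
Start: joints at [-1.454, 0.527, 1.433, -0, 1.181, -0.178], TCP at [0.182, -0.598, 0.245] pointing down, gripper open.
Joint ranges: [-3.08, 3.08], [-0.75, 2.2], [0.22, 2.44], [-1.43, 4.57], [0, 2.65], [-2.85, 2.85]. Speed limits (rad/s): [2.79, 2.79, 3.14, 3.14, 3.14, 3.14].

### API

Orientations are given as a unit quaternion [x, y, z, w].
In Python, from station import manip gives the robot as it stands.
- The arm moves only by the tool drive_tool, never from a script. Its argument "plan" is a list of rows, each a list of 7 numbers: the shift along the tool's x, y, z in m, then the turn, a rotation vector about the tool's x, y, z in degrees, then the opening, from -1 (shut) to 1 (fully open). In form: [[x, y, z, wx, wy, wz, gripper], ...]. A call has 1 to 10 rows; each row shifts and turns the commanded pose from where the row before left it, along the tool's axes as they then stand; what a row does not reach is not made up. A row lasts 1/10 s, in which the tool goes at most 50 mm and 8.59 degrees, less where a joint would pass 70% of its speed; a pose out of reach is approached as far as the arm can. A call is refused whole if a number of a shift passes 0.05 or a number of a turn 8.59, either way. A call with a gripper value outside its range is refused whole. The fingers move at their own pace and stop on an object; "newtons" is the grip in N (left out, the last holds). Time passes only in rows, so rows that do not move let the fingers close. It gives the time, the measured TCP pose, the force, the opening and the grip force at its end, in the units of the state.
- manip.sense(): the state, without advancing time (a new reading comes with each control period).
- manip.snapshot(name): name is "side" or "top" or "wrist"; returns a dict with "image" (480x640x3 uint8, red, green, blue), "z_map" (480x640 float32, m along the optical axis (not along the pixel's ray), 0 where there is no reading), "fov_y" (degrees; the focal length in pixels is half the picture's height over the tangent of half this angle, whatever the lens; pixels are square), "cx", "cy" (the principal point, pixels), "extrinsics" (4x4, takes a point from camera to world coordinates); the wrist camera has in their place "mount" (4x4, takes a point from camera to tool coordinates, whose origin is the TCP and whose axes are the flange's). Camera axes: x right, y up, looking along -z (the intrinsics and any distortion apply to the point x, -y, -z); pixel columns grow to the right and rows downward; lengths in m; the calibration is good to about 2 mm. A picture is of the moment at which its call begins: read the wrist's pose just before it.
- manip.sign_off(): hands the job in; it is judged then, once.
The state is a dict: "t": time; "q": joint angles; "qd": joint speeds; "tau": joint torques, N m; "tcp_pos": TCP position; "tool_rot": TCP orientation; "force": force on the tool from outside, world axes, zero at the start; "ft_torque": the same for the moment, N m; "finger_gap": opening from 0.0 (shut) to 1.0 (fully open); "gripper_force": force on a finger pad.
Only numpy, scipy, OpenCV 4.12 (cv2) and the standard library are available. Lean on these libraries where they do the work, as an engineer would, in place of code of your own. Each camera call takes 0.05 s, during which the arm holds its last target. There are 200 camera calls.

## Working session

There is one attempt and no reset: what is moved stays moved. The work goes in short steps, Python scripts to look and compute and a tool call to move; the robot and the scene stay as the last step left them, time stands still between calls to the robot, and variables do not carry over. Pictures are saved under pics/ and viewed, at most 12 in all, crops included, and the job is handed in when it is done.

Besides the shell and the picture viewer there is one more tool, called after "Emit:" by a JSON object that holds its "name" and its "arguments". drive_tool: Moves the arm, as the interface text tells. Its arguments: {"type":"object","properties":{"plan":{"type":"array"},"newtons":{"type":"number"}},"required":["plan"]}

```bash
mkdir -p pics; ls; cat > h.py <<'E'
import numpy as np, cv2
from station import manip
from scipy.spatial.transform import Rotation as R
def snap(n):
    st=manip.sense(); s=manip.snapshot(n)
    f=240/np.tan(np.radians(s["fov_y"])/2)
    if "extrinsics" in s: T=np.array(s["extrinsics"])
    else:
        W=np.eye(4);W[:3,:3]=R.from_quat(st["tool_rot"]).as_matrix();W[:3,3]=st["tcp_pos"];T=W@np.array(s["mount"])
    return dict(im=s["image"],z=s["z_map"],f=f,cx=s["cx"],cy=s["cy"],T=T,extra={k:v for k,v in s.items() if k not in("image","z_map")})
def cloud(s):
    v,u=np.mgrid[:480,:640];z=s["z"]
    P=np.stack([(u-s["cx"])/s["f"]*z,-(v-s["cy"])/s["f"]*z,-z],-1)
    W=P@s["T"][:3,:3].T+s["T"][:3,3]; W[z<=0]=np.nan
    return W
def save(s,n,crop=None,k=1):
    im=s["im"]
    if crop: a,b,c,d=crop; im=im[b:d,a:c]
    cv2.imwrite("pics/"+n+".png",cv2.resize(im,None,fx=k,fy=k,interpolation=cv2.INTER_CUBIC)[:,:,::-1])
E
python3 - <<'E'
from h import *
np.set_printoptions(precision=4,suppress=True)
print(manip.finger_overhang,manip.sense())
for n in("top","side","wrist"):
    s=snap(n);save(s,n+"0");print(n,s["extra"]);np.savez(n+"0.npz",W=cloud(s),im=s["im"])
E
```

```text
pics
0.014 {'t': 0.0, 'q': array([-1.4545,  0.5285,  1.4339, -0.    ,  1.1814, -0.1785]), 'qd': array([ 0.0002, -0.0002,  0.0008,  0.0013,  0.0012, -0.0012]), 'tau': array([  0.0015, -44.234 , -17.8027,  -0.0002,   0.0083,   0.    ]), 'tcp_pos': array([ 0.1815, -0.5973,  0.2443]), 'tool_rot': array([ 0.9892,  0.1469,  0.    , -0.0011]), 'force': array([ 0.0216,  0.0355, -1.2531]), 'ft_torque': array([-0.0492, -0.0155,  0.0097]), 'gripper_force': 0.0, 'finger_gap': 1.0028693386353869}
top {'fov_y': 43.11284112666666, 'cx': 321.25209942693954, 'cy': 232.74039589927426, 'extrinsics': array([[-0.0033,  0.984 , -0.178 ,  0.277 ],
       [-0.9999, -0.0057, -0.0133, -0.0119],
       [-0.0142,  0.1779,  0.9839,  1.3769],
       [ 0.    ,  0.    ,  0.    ,  1.    ]])}
side {'fov_y': 45.12481821892789, 'cx': 315.66168201691175, 'cy': 241.8016308011273, 'extrinsics': array([[ 0.9971,  0.0359, -0.0668,  0.4432],
       [-0.0754,  0.5663, -0.8207, -0.9797],
       [ 0.0084,  0.8234,  0.5674,  0.7533],
       [ 0.    ,  0.    ,  0.    ,  1.    ]])}
wrist {'fov_y': 70.8192418209464, 'cx': 319.1237429749551, 'cy': 239.48145337403474, 'mount': array([[-0.0005,  0.9662,  0.2578,  0.0661],
       [ 1.    ,  0.0002,  0.0011,  0.0001],
       [ 0.001 ,  0.2578, -0.9662, -0.1289],
       [ 0.    ,  0.    ,  0.    ,  1.    ]])}
```

View pics/top0.png

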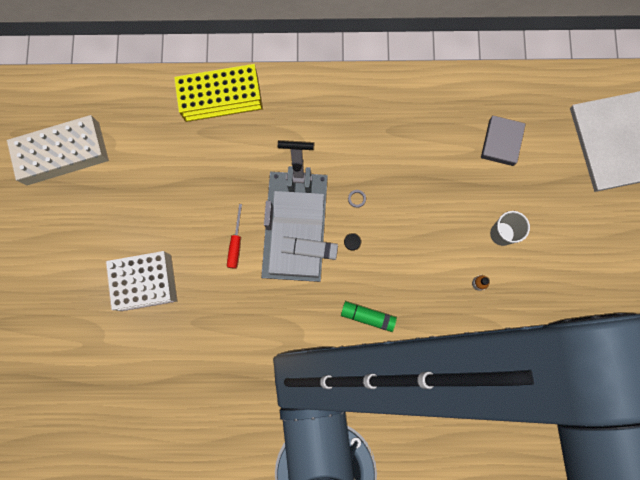

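View pics/side0.png

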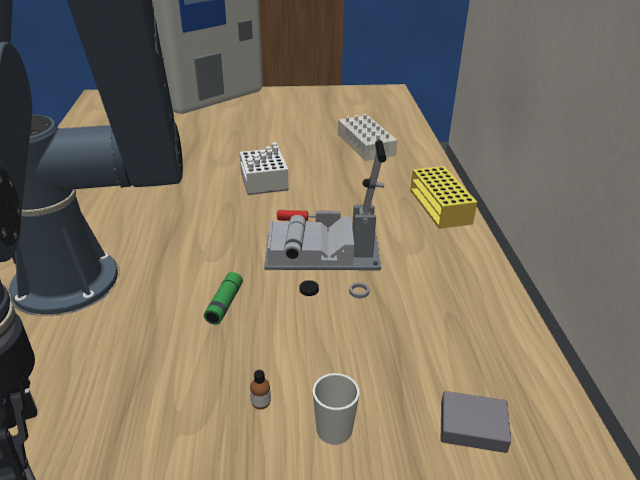

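The top view shows the cradle at about (297,225): stop plate on the left (267,213), hinge at the top (297,175), raised handle (296,146). Candidates for the tube are the grey cylinder on the deck (310,248) and the green cylinder on the table (368,316). The grey one fits, being aluminium with dark rings and lying on the deck. Next I'll confirm it in a crop and measure it.

```bash
python3 - <<'E'
from h import *
np.set_printoptions(precision=4,suppress=True)
s=np.load("side0.npz");im=s["im"][190:280,250:400]
t=np.load("top0.npz")
a=cv2.resize(im,(600,360),interpolation=cv2.INTER_CUBIC);b=cv2.resize(t["im"][130:290,240:360],(450,600),interpolation=cv2.INTER_CUBIC)
cv2.imwrite("pics/crop.png",np.vstack([a,cv2.resize(t["im"][190:290,250:350],(240,240)).repeat(1,0) if 0 else np.zeros((0,600,3),np.uint8)])[:,:,::-1])
for n,d in(("top",t),("side",s)):
    W=d["W"];Q=W[(W[...,0]>.35)&(W[...,0]<.75)&(abs(W[...,1])<.2)]
    print(n,np.histogram(Q[:,2],np.arange(-.01,.12,.005)))
    for lo,hi,nm in((.0465,.0535,"deck"),(.08,.095,"tubetop"),(.008,.022,"base")):
        q=Q[(Q[:,2]>lo)&(Q[:,2]<hi)&(abs(Q[:,1])<.1)&(Q[:,0]<.68)]
        r=cv2.minAreaRect(q[:,:2].astype(np.float32)*1000);print(nm,len(q),q.mean(0),r)
E
```

```text
top (array([ 1097, 10365,  9410,  1559,   898,   187,   114,    90,   143,
         211,   338,  1089,   961,   278,   344,   317,   149,   200,
         396,   246,    15,     7,    13,    49,   159]), array([-0.01 , -0.005,  0.   ,  0.005,  0.01 ,  0.015,  0.02 ,  0.025,
        0.03 ,  0.035,  0.04 ,  0.045,  0.05 ,  0.055,  0.06 ,  0.065,
        0.07 ,  0.075,  0.08 ,  0.085,  0.09 ,  0.095,  0.1  ,  0.105,
        0.11 ,  0.115]))
deck 1313 [0.4964 0.055  0.0499] ((530.3663330078125, 52.956172943115234), (94.69190216064453, 212.38111877441406), 87.74363708496094)
tubetop 657 [0.4847 0.0329 0.0845] ((543.3646240234375, 25.002155303955078), (120.23719024658203, 159.56019592285156), 83.64656829833984)
base 921 [0.5608 0.0027 0.0117] ((513.4996948242188, 2.5193710327148438), (320.9247741699219, 197.3378143310547), 0.940019965171814)
side (array([    0,  2506, 13327,   546,   914,   298,   277,   288,   214,
         305,   302,   431,  1028,   296,   248,   385,   166,   158,
         242,   303,    51,    44,    63,    66,   103]), array([-0.01 , -0.005,  0.   ,  0.005,  0.01 ,  0.015,  0.02 ,  0.025,
        0.03 ,  0.035,  0.04 ,  0.045,  0.05 ,  0.055,  0.06 ,  0.065,
        0.07 ,  0.075,  0.08 ,  0.085,  0.09 ,  0.095,  0.1  ,  0.105,
        0.11 ,  0.115]))
deck 1037 [0.5076 0.0459 0.0508] ((534.9776000976562, 37.333778381347656), (227.2117919921875, 125.318603515625), 0.6845868825912476)
tubetop 596 [0.5134 0.0272 0.0858] ((556.7706298828125, 20.502197265625), (123.66470336914062, 183.36488342285156), 82.48216247558594)
base 1443 [ 0.5521 -0.0088  0.0132] ((510.94891357421875, 0.8001556396484375), (198.35426330566406, 315.8514099121094), 89.9011001586914)
```

View pics/crop.png

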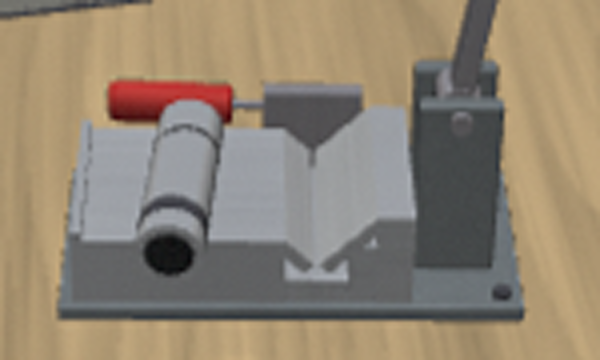

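The crop confirms it: the tube on the deck is grey metal with dark rings, and its -y end sticks out of the deck. Next I'll move the wrist camera over the cradle.

Emit:
{"name": "drive_tool", "arguments": {"plan": [[0.034, -0.03, -0.015, 0, 0, 0, 0], [0.034, -0.035, -0.01, 0, 0, 0, 0], [0.034, -0.035, -0.007, 0, 0, 0, 0], [0.034, -0.035, -0.007, 0, 0, 0, 0], [0.034, -0.035, -0.007, 0, 0, 0, 0], [0.034, -0.035, -0.007, 0, 0, 0, 0], [0.034, -0.035, -0.007, 0, 0, 0, 0], [0.034, -0.035, -0.007, 0, 0, 0, 0], [0.034, -0.035, -0.007, 0, 0, 0, 0], [0.034, -0.035, -0.007, 0, 0, 0, 0]]}}

```text
t: 1.15
tcp_pos: [0.4071, -0.1672, 0.3266]
tool_rot: [0.989, 0.147, 0.0, 0.0]
force: [0.8, -0.6, -0.0]
finger_gap: 0.499
gripper_force: 0.0
```

Emit:
{"name": "drive_tool", "arguments": {"plan": [[0.034, -0.035, -0.007, 0, 0, 0, 0], [0.034, -0.035, -0.007, 0, 0, 0, 0], [0.034, -0.035, 0, 0, 0, 5, 0], [0, 0, 0, 0, 0, 7, 0], [0, 0, 0, 0, 0, 5, 0], [0, 0, 0, 0, 0, 0, 0], [0, 0, 0, 0, 0, 0, 0]]}}

```text
t: 1.85
tcp_pos: [0.4736, -0.039, 0.3401]
tool_rot: [1.0, -0.0, -0.0, -0.0]
force: [-0.4, -0.6, -0.0]
finger_gap: 0.501
gripper_force: 0.0
```

```bash
python3 - <<'E'
from h import *
np.set_printoptions(precision=4,suppress=True)
st=manip.sense();print(st["t"],st["tcp_pos"],R.from_quat(st["tool_rot"]).as_matrix(),st["force"],st["finger_gap"])
s=snap("wrist");save(s,"w1");np.savez("w1.npz",W=cloud(s),im=s["im"])
E
```

```text
1.85 [ 0.4736 -0.039   0.3401] [[ 1.     -0.0001 -0.0005]
 [-0.0001 -1.      0.0001]
 [-0.0005 -0.0001 -1.    ]] [-0.4131 -0.5666 -0.0465] 0.5005518064486634
```

View pics/w1.png

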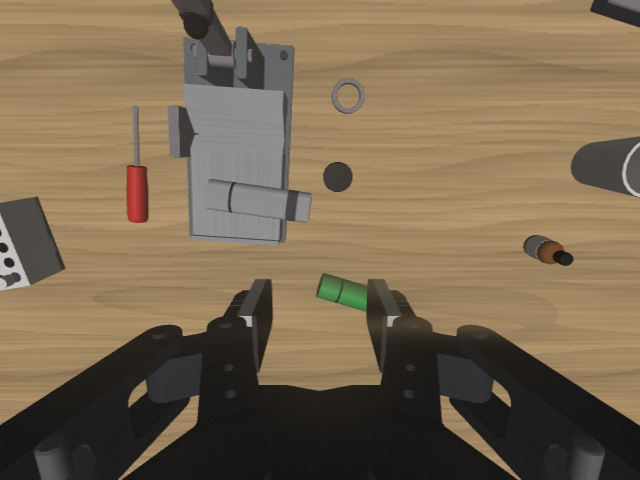

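The wrist view shows the deck from (190,240) to (285,240), the deck edge on row ~138, the stop plate at (177,130), the tube from (208,192) to (310,207) and the handle at (195,25). Next I'll fit planes to it.

```bash
python3 - <<'E'
from h import *
np.set_printoptions(precision=4,suppress=True)
d=np.load("w1.npz");W=d["W"]
def box(u0,v0,u1,v1): 
    q=W[v0:v1,u0:u1].reshape(-1,3);return q[~np.isnan(q[:,0])]
def plane(q):
    for _ in range(4):
        c=q.mean(0);n=np.linalg.svd(q-c)[2][2];r=(q-c)@n
        q=q[abs(r)<max(.0015,2*r.std()*.7)]
    return n*np.sign(n[2]),c,r.std(),len(q)
deck=plane(box(200,146,280,172));F=plane(box(195,90,280,128));
print("deck",deck);print("vee+x face",F)
# profile along columns
for u in (210,240,270):
    print(u,[tuple(np.round(W[v,u]*1000).astype(int)) for v in range(84,150,4)])
# block/deck extents in y at deck
q=box(150,80,310,245);
m=(abs(q[:,2]-.05)<.003);r=q[m]
for x in np.arange(.44,.56,.02):
    s=r[abs(r[:,0]-x)<.006]; 
    if len(s): print(x,s[:,1].min(),s[:,1].max())
p=q[(q[:,2]>.066)&(q[:,2]<.073)&(q[:,1]>.085)]; print("stop top",len(p),p.min(0),p.max(0),p.mean(0), cv2.minAreaRect((p[:,:2]*1000).astype(np.float32)))
# tube: pts above deck
q=box(200,174,320,225);t=q[(q[:,2]>.06)&(q[:,2]<.095)]
print("tube",len(t),t.min(0),t.max(0)); tt=t[t[:,2]>.080];c=tt.mean(0);v=np.linalg.svd((tt-c)[:,:2])[2][0]
print("top ridge",c,v,((tt-c)[:,:2]@v).min(),((tt-c)[:,:2]@v).max())
# circle fit
from scipy.optimize import least_squares
n=np.array([-v[1],v[0]]);a=(t-c)[:,:2]@n;z=t[:,2]
o=least_squares(lambda p:np.hypot(a-p[0],z-p[1])-.018,[0,.068],loss="soft_l1",f_scale=.001);print(o.x,c[:2]+n*o.x[0])
h=box(165,0,225,60);hh=h[h[:,2]>.2];print("handle",len(hh),hh.min(0),hh.max(0),hh.mean(0))
E
```

```text
deck (array([ 0.0417, -0.0042,  0.9991]), array([0.5268, 0.0602, 0.0502]), np.float64(0.0006966684001308766), 1569)
vee+x face (array([-0.5708,  0.0464,  0.8198]), array([0.5808, 0.057 , 0.0577]), np.float64(0.0013784760697811939), 1748)
210 [(np.int64(619), np.int64(98), np.int64(10)), (np.int64(605), np.int64(82), np.int64(65)), (np.int64(601), np.int64(83), np.int64(66)), (np.int64(597), np.int64(83), np.int64(67)), (np.int64(593), np.int64(84), np.int64(64)), (np.int64(589), np.int64(84), np.int64(65)), (np.int64(585), np.int64(85), np.int64(62)), (np.int64(581), np.int64(87), np.int64(57)), (np.int64(577), np.int64(88), np.int64(53)), (np.int64(573), np.int64(90), np.int64(50)), (np.int64(569), np.int64(92), np.int64(46)), (np.int64(564), np.int64(93), np.int64(42)), (np.int64(560), np.int64(95), np.int64(38)), (np.int64(555), np.int64(96), np.int64(35)), (np.int64(551), np.int64(95), np.int64(40)), (np.int64(546), np.int64(93), np.int64(46)), (np.int64(541), np.int64(93), np.int64(50))]
240 [(np.int64(618), np.int64(61), np.int64(11)), (np.int64(605), np.int64(49), np.int64(65)
[... 1526 characters left out ...]
9057823589552
0.48000000000000004 0.10455921590168815 0.12045269855325741
0.5 0.008340724445574384 0.1183369768781247
0.52 0.006445486720772151 0.11731769900445088
0.54 0.006291843844470853 0.12136981795729349
0.56 0.0044381908121474065 0.12020046105169743
stop top 719 [0.5052 0.0853 0.066 ] [0.609  0.1327 0.073 ] [0.5651 0.1206 0.0696] ((557.1792602539062, 109.0069580078125), (47.102046966552734, 103.75592803955078), 89.755859375)
tube 3185 [ 0.4556 -0.0289  0.0612] [0.5063 0.0937 0.089 ]
top ridge [0.4813 0.0327 0.0845] [-0.1405 -0.9901] -0.05984164713808643 0.060759148855502904
[-0.0008  0.0683] [0.4804 0.0329]
handle 77 [0.6375 0.0431 0.2   ] [0.6396 0.064  0.2051] [0.6386 0.0517 0.2015]
```

```bash
cat >> h.py <<'E'
def fit(W,p0=(.553,.06,-.065,0)):
    from scipy.optimize import least_squares
    q=W.reshape(-1,3);q=q[~np.isnan(q[:,0])]
    def loc(p,q):
        c,s=np.cos(p[2]),np.sin(p[2]);d=q[:,:2]-p[:2];return d[:,0]*c+d[:,1]*s,-d[:,0]*s+d[:,1]*c,q[:,2]-p[3]
    p=np.array(p0,float)
    for _ in range(4):
        x,y,z=loc(p,q);m=(abs(y)<.05)&(((x>-.0155)&(x<-.004))|((x>.004)&(x<.029)))&(abs(z-.0335-abs(x))<.008);g=q[m]
        def f(v):
            x,y,z=loc([v[0],p[1],v[1],v[2]],g);return z-.0335-abs(x)
        o=least_squares(f,[p[0],p[2],p[3]],loss="soft_l1",f_scale=.001);p[0],p[2],p[3]=o.x
    x,y,z=loc(p,q);m=(abs(z-.05)<.003)&(x<-.02)&(x>-.125)&(abs(y)<.07);e=[]
    for a in np.arange(-.12,-.02,.005):
        k=m&(abs(x-a)<.0025)
        if k.sum()>5: e.append((y[k].min(),y[k].max()))
    return p,len(g),np.median(abs(o.fun)),np.round(e,4)
E
python3 - <<'E'
from h import *
np.set_printoptions(precision=4,suppress=True)
for n in("w1","top0"):
    p,k,r,e=fit(np.load(n+".npz")["W"]);print(n,p,k,r);print(np.median(e,0),np.ptp(e,1))
    if n=="w1":
        c,s=np.cos(p[2]),np.sin(p[2]);M=np.array([[c,s],[-s,c]]);print("tube in cradle",M@(np.array([.4804,.0329])-p[:2]),M@[.1405,.99],(np.array([.0329])))
E
```

```text
w1 [ 0.5547  0.06   -0.0698  0.0003] 2832 0.0005781706968675249
[-0.0549  0.0544] [0.1102 0.11   0.1095 0.1092 0.1098 0.1081 0.0469 0.0159 0.0156 0.0156
 0.0152 0.0162 0.1096 0.1096 0.1093 0.1089 0.1096 0.1097 0.1099 0.1155]
tube in cradle [-0.0723 -0.0322] [0.0711 0.9974] [0.0329]
top0 [ 0.5557  0.06   -0.0752 -0.0003] 752 0.0019265323722518516
[-0.0549  0.0527] [0.1083 0.1081 0.1082 0.1085 0.1087 0.1086 0.1089 0.0708 0.0206 0.0198
 0.0227 0.0223 0.0227 0.0226 0.107  0.1072 0.1071 0.1096 0.1251 0.1141]
```

```bash
cat >> h.py <<'E'
P=np.array([.5547,.0598,-.070])
def rep():
    st=manip.sense();c,s=np.cos(P[2]),np.sin(P[2]);d=st["tcp_pos"][:2]-P[:2]
    rv=R.from_quat(st["tool_rot"]).as_matrix()
    print("t",st["t"],"tcp cradle",np.round([d[0]*c+d[1]*s,-d[0]*s+d[1]*c,st["tcp_pos"][2]],4),"yawx",round(np.arctan2(rv[1,0],rv[0,0]),4),"F",np.round(st["force"],2),"gap",round(st["finger_gap"],3))
E
python3 - <<'E'
from h import *
np.set_printoptions(precision=4,suppress=True)
W=np.load("w1.npz")["W"]
rep();d=W-np.array([.4736,-.039,.3401]);T=np.stack([d[...,0],-d[...,1],-d[...,2]],-1)
for nm,(a,b) in dict(L=(232,275),Rr=(365,402)).items():
    q=T[275:375,a:b].reshape(-1,3);q=q[(q[:,2]<.06)&(q[:,2]>-.05)]
    print(nm,len(q),np.percentile(q,[0,2,50,98,100],axis=0).T)
E
```

```text
t 1.9 tcp cradle [-0.074  -0.1044  0.3402] yawx -0.001 F [-0.52 -0.03 -0.63] gap 0.497
L 2563 [[-0.0104 -0.0088  0.0092  0.0135  0.015 ]
 [-0.0354 -0.0335 -0.023  -0.0214 -0.0201]
 [-0.0451 -0.0429 -0.0176  0.0084  0.0122]]
Rr 2270 [[-0.0102 -0.009   0.0088  0.0132  0.0138]
 [ 0.0198  0.0209  0.022   0.0316  0.0339]
 [-0.0447 -0.042  -0.017   0.0083  0.0121]]
```

Emit:
{"name": "drive_tool", "arguments": {"plan": [[0, 0, 0, 0, 0, 4, 0.6], [-0.015, -0.03, 0.03, 0, 0, 0, 0.6], [-0.015, -0.03, 0.03, 0, 0, 0, 0.6], [-0.009, -0.012, 0.04, 0, 0, 0, 0.6], [0, 0, 0.045, 0, 0, 0, 0.6], [0, 0, 0.045, 0, 0, 0, 0.6], [0, 0, 0.02, 0, 0, 0, 0.6], [0, 0, 0, 0, 0, 0, 0.6], [0, 0, 0, 0, 0, 0, 0.6]]}}

```text
t: 2.8
tcp_pos: [0.4405, 0.0351, 0.1305]
tool_rot: [0.999, -0.036, -0.0, -0.0]
force: [0.4, -0.7, 0.3]
finger_gap: 0.8
gripper_force: 0.0
```

```bash
python3 - <<'E'
from h import *
rep();s=snap("wrist");save(s,"w2")
E
```

```text
t 2.8 tcp cradle [-0.1122 -0.0326  0.1305] yawx -0.0721 F [ 0.4  -0.66  0.29] gap 0.8
```

View pics/w2.png

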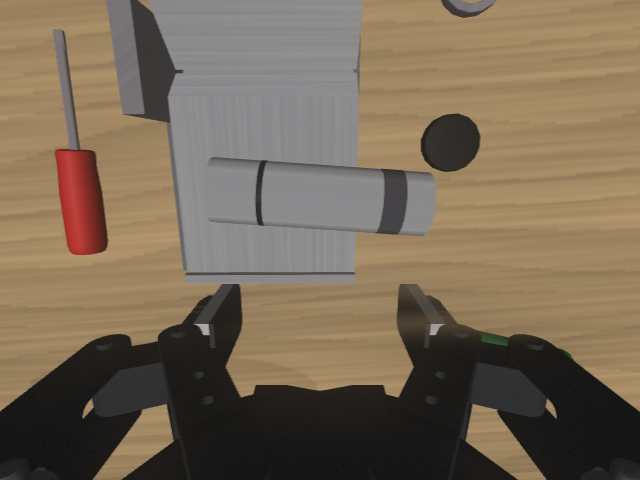

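The view shows the fingers at (225,300) and (415,300), behind the tube with space to spare. Now I'll descend and push slowly.

Emit:
{"name": "drive_tool", "arguments": {"plan": [[0, 0, 0.03, 0, 0, 0, 0.6], [0, 0, 0.03, 0, 0, 0, 0.6], [0, 0, 0.005, 0, 0, 0, 0.6], [0, 0, 0, 0, 0, 0, 0.6], [0.003, 0, 0, 0, 0, 0, 0.6], [0.003, 0, 0, 0, 0, 0, 0.6], [0.002, 0, 0, 0, 0, 0, 0.6], [0.002, 0, 0, 0, 0, 0, 0.6], [0.002, 0, 0, 0, 0, 0, 0.6], [0.002, 0, 0, 0, 0, 0, 0.6]]}}

```text
t: 3.85
tcp_pos: [0.4541, 0.0346, 0.0654]
tool_rot: [0.999, -0.036, -0.0, -0.0]
force: [0.3, -0.1, -0.3]
finger_gap: 0.799
gripper_force: 0.2
```

Emit:
{"name": "drive_tool", "arguments": {"plan": [[0.002, 0, 0, 0, 0, 0, 0.6], [0.003, 0, 0, 0, 0, 0, 0.6], [0.003, 0, 0, 0, 0, 0, 0.6], [0.003, 0, 0, 0, 0, 0, 0.6], [0.003, 0, 0, 0, 0, 0, 0.6], [0.003, 0, 0, 0, 0, 0, 0.6], [0.003, 0, 0, 0, 0, 0, 0.6], [0.003, 0, 0, 0, 0, 0, 0.6]]}}

```text
t: 4.65
tcp_pos: [0.4772, 0.0329, 0.0653]
tool_rot: [0.999, -0.036, 0.0, -0.0]
force: [-0.3, 0.6, 0.2]
finger_gap: 0.797
gripper_force: 0.2
```

```bash
cat >> h.py <<'E'
def tube(s,x0=-.13):
    W=cloud(s);q=W.reshape(-1,3);q=q[~np.isnan(q[:,0])]
    c,si=np.cos(P[2]),np.sin(P[2]);d=q[:,:2]-P[:2];L=np.c_[d[:,0]*c+d[:,1]*si,-d[:,0]*si+d[:,1]*c,q[:,2]]
    return L
def lin(L,zl,zh,x0,x1,y0=-.12,y1=.056):
    t=L[(L[:,2]>zl)&(L[:,2]<zh)&(L[:,0]>x0)&(L[:,0]<x1)&(L[:,1]>y0)&(L[:,1]<y1)];
    # per-y slice ridge centre via circle fit
    from scipy.optimize import least_squares
    o=least_squares(lambda p:np.hypot(t[:,0]-p[0]-p[2]*t[:,1],t[:,2]-p[1])-.018,[t[:,0].mean(),t[:,2].max()-.018,0],loss="soft_l1",f_scale=.001)
    print("n",len(t),"x0,z,slope",np.round(o.x,4),"y range",np.round(np.percentile(t[:,1],[.5,99.5]),4))
E
python3 - <<'E'
from h import *
rep();s=snap("wrist");save(s,"w3");lin(tube(s),.066,.09,-.085,0)
E
```

```text
t 4.65 tcp cradle [-0.0754 -0.0322  0.0653] yawx -0.0718 F [-0.28  0.59  0.24] gap 0.797
n 36165 x0,z,slope [-0.0413  0.0684  0.0658] y range [-0.0939  0.0247]
```

Emit:
{"name": "drive_tool", "arguments": {"plan": [[0.003, 0, 0, 0, 0, 0, 0.6], [0.003, 0, 0, 0, 0, 0, 0.6], [0.003, 0, 0, 0, 0, 0, 0.6], [0.003, 0, 0, 0, 0, 0, 0.6], [0.002, 0, 0, 0, 0, 0, 0.6], [0.002, 0, 0, 0, 0, 0, 0.6], [0.002, 0, 0, 0, 0, 0, 0.6], [0.001, 0, 0, 0, 0, 0, 0.6]]}}

```text
t: 5.5
tcp_pos: [0.4962, 0.0315, 0.0653]
tool_rot: [0.999, -0.036, 0.0, 0.0]
force: [-0.8, -0.8, -0.6]
finger_gap: 0.801
gripper_force: 0.0
```

```bash
python3 - <<'E'
from h import *
rep();s=snap("wrist");save(s,"w4");lin(tube(s),.060,.09,-.07,.014)
E
```

```text
t 5.5 tcp cradle [-0.0564 -0.0323  0.0653] yawx -0.0717 F [-0.78 -0.79 -0.55] gap 0.801
n 36545 x0,z,slope [-0.0228  0.0683  0.0556] y range [-0.0949  0.0236]
```

Emit:
{"name": "drive_tool", "arguments": {"plan": [[0.002, 0, 0, 0, 0, 0, 0.6], [0.002, 0, 0, 0, 0, 0, 0.6], [0.002, 0, 0, 0, 0, 0, 0.6], [0.002, 0, 0, 0, 0, 0, 0.6], [0.001, 0, 0, 0, 0, 0, 0.6], [0.001, 0, 0, 0, 0, 0, 0.6], [0, 0, 0, 0, 0, 0, 0.6], [0, 0, 0, 0, 0, 0, 0.6]]}}

```text
t: 6.35
tcp_pos: [0.5059, 0.0309, 0.0653]
tool_rot: [0.999, -0.036, 0.0, -0.0]
force: [-0.2, 0.3, -0.1]
finger_gap: 0.8
gripper_force: 0.0
```

```bash
python3 - <<'E'
from h import *
rep();s=snap("wrist");save(s,"w5");lin(tube(s),.066,.09,-.06,.014)
E
```

```text
t 6.35 tcp cradle [-0.0467 -0.0323  0.0653] yawx -0.0717 F [-0.21  0.3  -0.09] gap 0.8
n 29921 x0,z,slope [-0.0007  0.0593 -0.0031] y range [-0.0957  0.0229]
```

Seated: axis x ≈ -0.7 mm, z ≈ 59 mm, slope 0.003, and the fingers are clear. Next I'll back off and go to the -y end with the fingers shut.

Emit:
{"name": "drive_tool", "arguments": {"plan": [[-0.01, 0, 0, 0, 0, 0, 0.6], [-0.01, 0, -0.02, 0, 0, 0, 0.6], [0, 0, -0.035, 0, 0, 0, 0], [0, 0.02, -0.025, 0, 0, 0, -1], [0.015, 0.04, 0, 0, 0, 0, -1], [0.02, 0.04, 0, 0, 0, 0, -1], [0.03, 0.005, 0, 0, 0, 0, -1], [0, 0, 0, 0, 0, 0, -1], [0, 0, 0, 0, 0, 0, -1]]}}

```text
t: 7.3
tcp_pos: [0.5422, -0.0769, 0.1448]
tool_rot: [0.999, -0.036, -0.001, -0.0]
force: [0.3, -0.0, 0.4]
finger_gap: -0.002
gripper_force: 0.0
```

```bash
python3 - <<'E'
from h import *
np.set_printoptions(precision=4,suppress=True)
rep();s=snap("wrist");save(s,"w6");L=tube(s);lin(L,.066,.09,-.03,.014)
st=manip.sense();L=L.reshape(-1,3);
# fingers in tool-ish frame
c,si=np.cos(P[2]),np.sin(P[2]);d=st["tcp_pos"][:2]-P[:2];o=np.array([d[0]*c+d[1]*si,-d[0]*si+d[1]*c,st["tcp_pos"][2]])
D=L-o
for z0 in(-.03,-.02,-.01,0,.005,.01):
    q=D[(abs(D[:,0])<.02)&(abs(D[:,1])<.06)&(-D[:,2]>z0)&(-D[:,2]<z0+.005)];
    if len(q): print(z0,len(q),q.min(0)[:2],q.max(0)[:2])
E
```

```text
t 7.3 tcp cradle [-0.0029 -0.1372  0.1448] yawx -0.0722 F [ 0.32 -0.02  0.42] gap -0.002
n 8616 x0,z,slope [0.0002 0.0592 0.0005] y range [-0.0968  0.0231]
-0.03 353 [-0.0069 -0.0271] [0.0158 0.021 ]
-0.02 279 [ 0.0085 -0.0137] [0.0135 0.0131]
-0.01 362 [ 0.0079 -0.0139] [0.0137 0.0134]
0 292 [ 0.0079 -0.0138] [0.0135 0.0132]
0.005 165 [ 0.0082 -0.0122] [0.0133 0.0115]
```

View pics/w6.png

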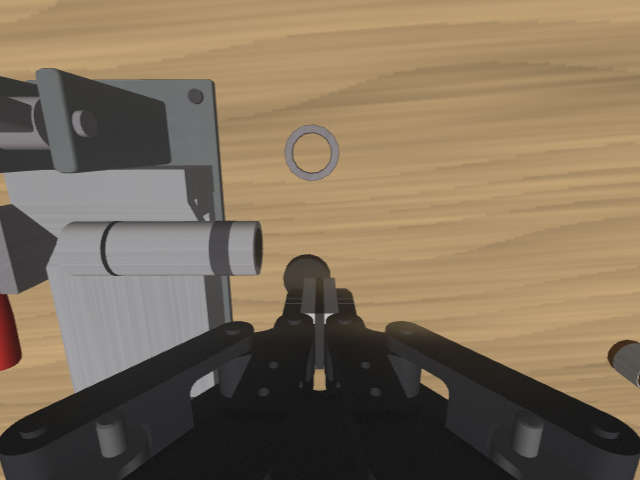

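The view shows the tube seated from (60,250) to (262,250), with the shut fingers at (318,300) just off its free end. Now I'll descend and slide it.

Emit:
{"name": "drive_tool", "arguments": {"plan": [[0.003, 0, 0.04, 0, 0, 0, -1], [0, 0, 0.039, 0, 0, 0, -1], [0, -0.01, 0, 0, 0, 0, -1], [0, -0.008, 0, 0, 0, 0, -1], [0, -0.003, 0, 0, 0, 0, -1], [0, -0.002, 0, 0, 0, 0, -1], [0, -0.002, 0, 0, 0, 0, -1], [0, -0.002, 0, 0, 0, 0, -1], [0, -0.002, 0, 0, 0, 0, -1], [0, -0.002, 0, 0, 0, 0, -1]]}}

```text
t: 8.35
tcp_pos: [0.5494, -0.0484, 0.0674]
tool_rot: [0.999, -0.035, 0.001, 0.002]
force: [-2.5, -8.6, 4.0]
finger_gap: 0.001
gripper_force: 3.9
```

Emit:
{"name": "drive_tool", "arguments": {"plan": [[0, -0.002, 0, 0, 0, 0, -1], [0, -0.002, 0, 0, 0, 0, -1], [0, -0.002, 0, 0, 0, 0, -1], [0, -0.002, 0, 0, 0, 0, -1], [0, -0.002, 0, 0, 0, 0, -1], [0, -0.002, 0, 0, 0, 0, -1], [0, -0.002, 0, 0, 0, 0, -1], [0, -0.002, 0, 0, 0, 0, -1], [0, -0.002, 0, 0, 0, 0, -1], [0, -0.002, 0, 0, 0, 0, -1]]}}

```text
t: 9.35
tcp_pos: [0.5509, -0.0288, 0.0674]
tool_rot: [0.999, -0.035, 0.001, 0.002]
force: [-1.9, -7.3, 4.9]
finger_gap: 0.002
gripper_force: 4.1
```

```bash
python3 - <<'E'
from h import *
rep();s=snap("wrist");lin(tube(s),.066,.09,-.03,.014)
s=snap("side");lin(tube(s),.066,.09,-.03,.014)
E
```

```text
t 9.35 tcp cradle [ 0.0024 -0.0887  0.0674] yawx -0.0709 F [-1.85 -7.25  4.9 ] gap 0.002
n 15775 x0,z,slope [ 0.0001  0.0592 -0.0007] y range [-0.1005  0.039 ]
n 193 x0,z,slope [ 0.0003  0.0603 -0.0112] y range [-0.1054  0.0457]
```

Emit:
{"name": "drive_tool", "arguments": {"plan": [[0, -0.002, 0, 0, 0, 0, -1], [0, -0.002, 0, 0, 0, 0, -1], [0, -0.002, 0, 0, 0, 0, -1], [0, -0.002, 0, 0, 0, 0, -1], [0, -0.002, 0, 0, 0, 0, -1], [0, -0.001, 0, 0, 0, 0, -1], [0, -0.001, 0, 0, 0, 0, -1]]}}

```text
t: 10.15
tcp_pos: [0.5517, -0.0169, 0.0675]
tool_rot: [0.999, -0.035, 0.001, 0.002]
force: [-1.9, -8.6, 4.7]
finger_gap: -0.0
gripper_force: 4.2
```

```bash
python3 - <<'E'
from h import *
rep();s=snap("wrist");lin(tube(s),.066,.09,-.03,.014)
E
```

```text
t 10.15 tcp cradle [ 0.0024 -0.0767  0.0675] yawx -0.0708 F [-1.87 -8.56  4.71] gap -0.0
n 15677 x0,z,slope [ 0.0001  0.0593 -0.0003] y range [-0.0885  0.0511]
```

Emit:
{"name": "drive_tool", "arguments": {"plan": [[0, -0.0005, 0, 0, 0, 0, -1], [0, -0.0005, 0, 0, 0, 0, -1]]}}

```text
t: 10.4
tcp_pos: [0.5518, -0.0159, 0.0674]
tool_rot: [0.999, -0.035, 0.001, 0.002]
force: [-1.1, -8.6, 4.6]
finger_gap: 0.002
gripper_force: 4.2
```

Emit:
{"name": "drive_tool", "arguments": {"plan": [[0, -0.0005, 0, 0, 0, 0, -1], [0, -0.0005, 0, 0, 0, 0, -1]]}}

```text
t: 10.6
tcp_pos: [0.5518, -0.0149, 0.0674]
tool_rot: [0.999, -0.035, 0.001, 0.002]
force: [-1.9, -8.1, 4.9]
finger_gap: 0.005
gripper_force: 4.2
```

Emit:
{"name": "drive_tool", "arguments": {"plan": [[0, -0.0005, 0, 0, 0, 0, -1]]}}

```text
t: 10.7
tcp_pos: [0.5519, -0.0144, 0.0674]
tool_rot: [0.999, -0.035, 0.001, 0.002]
force: [-1.3, -8.0, 4.4]
finger_gap: 0.005
gripper_force: 4.2
```

Emit:
{"name": "drive_tool", "arguments": {"plan": [[0, -0.0005, 0, 0, 0, 0, -1]]}}

```text
t: 10.8
tcp_pos: [0.5519, -0.0141, 0.0675]
tool_rot: [0.999, -0.035, 0.001, 0.002]
force: [-1.7, -9.7, 4.0]
finger_gap: -0.004
gripper_force: 5.2
```

Emit:
{"name": "drive_tool", "arguments": {"plan": [[0, -0.0003, 0, 0, 0, 0, -1]]}}

```text
t: 10.9
tcp_pos: [0.552, -0.0141, 0.0675]
tool_rot: [0.999, -0.035, 0.001, 0.002]
force: [-1.5, -10.4, 4.9]
finger_gap: 0.001
gripper_force: 5.5
```

Emit:
{"name": "drive_tool", "arguments": {"plan": [[0, -0.0003, 0, 0, 0, 0, -1]]}}

```text
t: 11.0
tcp_pos: [0.5519, -0.014, 0.0675]
tool_rot: [0.999, -0.035, 0.001, 0.002]
force: [-2.2, -11.8, 5.3]
finger_gap: -0.003
gripper_force: 6.0
```

```bash
python3 - <<'E'
from h import *
rep()
E
```

```text
t 11.0 tcp cradle [ 0.0024 -0.0738  0.0675] yawx -0.07 F [ -2.18 -11.83   5.28] gap -0.003
```

Home: the force rises from 8 to 12 N with no more travel. Next I'll back off and look at the handle.

Emit:
{"name": "drive_tool", "arguments": {"plan": [[0, 0, 0, 0, 0, 0, -1], [0, 0.001, 0, 0, 0, 0, -1], [0, 0.002, 0, 0, 0, 0, -1], [0, 0.01, 0, 0, 0, 0, -1], [0, 0.02, 0, 0, 0, 0, -1], [0, 0.01, -0.03, 0, 0, 0, -1], [0, 0, -0.045, 0, 0, 0, -1], [0, 0, -0.045, 0, 0, 0, -1], [0, 0, -0.045, 0, 0, 0, -1], [0, 0, -0.045, 0, 0, 0, -1]]}}

```text
t: 12.0
tcp_pos: [0.5473, -0.0539, 0.2779]
tool_rot: [0.999, -0.036, -0.0, -0.0]
force: [-0.0, -1.9, -0.6]
finger_gap: -0.003
gripper_force: 0.0
```

```bash
python3 - <<'E'
from h import *
np.set_printoptions(precision=4,suppress=True)
rep();s=snap("wrist");save(s,"w7");lin(tube(s),.066,.09,-.03,.014,-.065,.056)
for n in("top","side"):
    s=snap(n);L=tube(s);q=L[(L[:,2]>.2)&(L[:,2]<.28)&(L[:,0]>.04)&(L[:,0]<.16)&(abs(L[:,1])<.05)]
    q=q[q[:,2]>q[:,2].max()-.02];print(n,len(q),np.percentile(q,[2,50,98],axis=0))
    if n=="side": save(s,"s7",(250,120,420,290),3)
E
```

```text
t 12.0 tcp cradle [ 0.0005 -0.1139  0.2779] yawx -0.072 F [-0.02 -1.88 -0.59] gap -0.003
n 3387 x0,z,slope [ 0.0001  0.0593 -0.0005] y range [-0.0604  0.0556]
top 286 [[ 0.0904 -0.0302  0.2502]
 [ 0.0966  0.002   0.2591]
 [ 0.106   0.0327  0.2643]]
side 181 [[ 0.0907 -0.0385  0.2466]
 [ 0.097  -0.0151  0.26  ]
 [ 0.1052  0.0309  0.2639]]
```

View pics/s7.png

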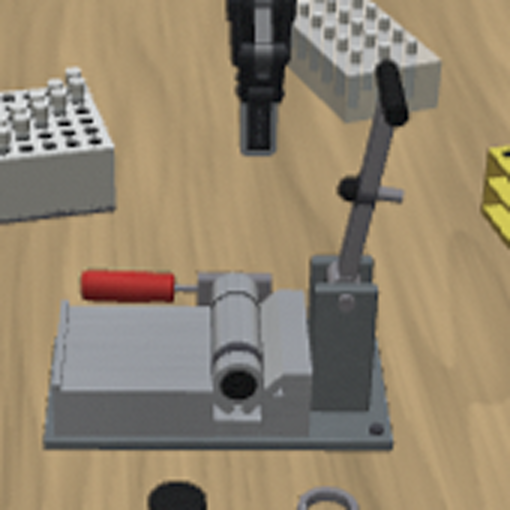

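The side view shows the tube seated and clear, and the handle at (392,92) leaning outward. It is at about cradle x 98 mm, z 253 mm, so θ ≈ 1.72. The tube end is at y = -60.4 mm, so it is home. Next I'll go behind the handle.

Emit:
{"name": "drive_tool", "arguments": {"plan": [[0, 0, -0.035, 0, 0, 0, -1], [0.02, 0, -0.035, 0, 0, 0, -1], [0.045, 0, 0, 0, 0, 0, -1], [0.045, -0.015, 0, 0, 0, 0, -1], [0.03, -0.03, 0, 0, 0, 0, -1], [0, -0.045, 0, 0, 0, 0, -1], [0, -0.024, 0.015, 0, 0, 0, -1], [0, 0, 0, 0, 0, 0, -1], [0, 0, 0, 0, 0, 0, -1]]}}

```text
t: 13.05
tcp_pos: [0.6948, 0.0501, 0.3287]
tool_rot: [0.999, -0.035, -0.002, 0.0]
force: [-0.3, -0.5, 0.3]
finger_gap: 0.004
gripper_force: 0.0
```

```bash
python3 - <<'E'
from h import *
rep()
E
```

```text
t 13.05 tcp cradle [1.405e-01 1.000e-04 3.287e-01] yawx -0.0706 F [-0.25 -0.52  0.31] gap 0.004
```

Emit:
{"name": "drive_tool", "arguments": {"plan": [[0, 0, 0.035, 0, 0, 0, -1], [0, 0, 0.03, 0, 0, 0, -1], [-0.01, 0, 0, 0, 0, 0, -1], [-0.006, 0, 0, 0, 0, 0, -1], [-0.006, 0, 0, 0, 0, 0, -1], [-0.006, 0, 0, 0, 0, 0, -1]]}}

```text
t: 13.65
tcp_pos: [0.6689, 0.0514, 0.2688]
tool_rot: [0.999, -0.036, 0.003, 0.0]
force: [8.8, -1.4, -0.9]
finger_gap: -0.002
gripper_force: 3.7
```

Emit:
{"name": "drive_tool", "arguments": {"plan": [[-0.006, 0, -0.001, 0, 0, 0, -1], [-0.006, 0, -0.001, 0, 0, 0, -1], [-0.006, 0, -0.001, 0, 0, 0, -1], [-0.006, 0, -0.001, 0, 0, 0, -1], [-0.006, 0, -0.001, 0, 0, 0, -1], [0, 0, 0, 0, 0, 0, -1]]}}

```text
t: 14.25
tcp_pos: [0.6415, 0.0536, 0.2764]
tool_rot: [0.999, -0.036, 0.007, 0.001]
force: [3.2, -0.5, 8.7]
finger_gap: 0.002
gripper_force: 4.2
```

```bash
python3 - <<'E'
from h import *
rep()
for n in("top","side"):
    s=snap(n);L=tube(s);q=L[(L[:,2]>.2)&(L[:,2]<.28)&(L[:,0]>.0)&(L[:,0]<.16)&(abs(L[:,1])<.04)&(abs(L[:,1])>.02)]
    print(n,len(q),np.percentile(q,[5,50,95],axis=0).round(4))
E
```

```text
t 14.25 tcp cradle [ 8.700e-02 -1.000e-04  2.764e-01] yawx -0.0717 F [ 3.17 -0.49  8.67] gap 0.002Traceback (most recent call last):
  File "<stdin>", line 5, in <module>
    return _quantile_unchecked(
        a, q, axis, out, overwrite_input, method, keepdims, weights)
    return _ureduce(a,
                    func=_quantile_ureduce_func,
    ...<5 lines>...
                    overwrite_input=overwrite_input,
                    method=method)
    r = func(a, **kwargs)
    result = _quantile(arr,
                       quantiles=q,
    ...<2 lines>...
                       out=out,
                       weights=wgt)
    slices_having_nans = np.isnan(arr[-1, ...])
                                  ~~~^^^^^^^^^
IndexError: index -1 is out of bounds for axis 0 with size 0
```

```bash
python3 - <<'E'
from h import *
s=snap("side");save(s,"s8",(300,100,450,250),4);L=tube(s)
q=L[(L[:,2]>.2)&(L[:,2]<.28)&(L[:,0]>.0)&(L[:,0]<.16)&(L[:,1]<-.018)&(L[:,1]>-.045)]
print(len(q),np.percentile(q,[5,50,95],axis=0).round(4) if len(q) else "")
E
```

```text
80 [[ 0.0794 -0.0387  0.2496]
 [ 0.0859 -0.034   0.2592]
 [ 0.0931 -0.0207  0.2641]]
```

View pics/s8.png

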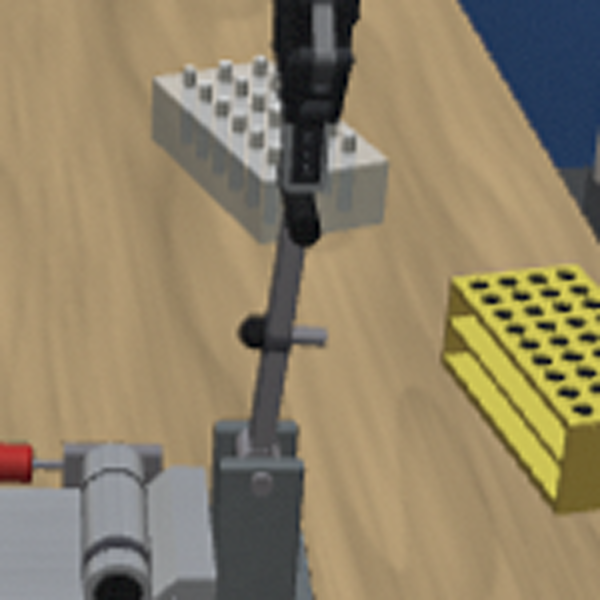

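The tip slipped onto the top of the bar (around (305,190)), so the finger was too high. I'll back out and go lower.

Emit:
{"name": "drive_tool", "arguments": {"plan": [[0, 0, -0.025, 0, 0, 0, -1], [0.025, 0, 0, 0, 0, 0, -1], [0.025, 0, 0, 0, 0, 0, -1], [0, 0, 0.02, 0, 0, 0, -1], [0, 0, 0.017, 0, 0, 0, -1], [-0.008, 0, 0, 0, 0, 0, -1], [-0.008, 0, 0, 0, 0, 0, -1], [-0.006, 0, 0, 0, 0, 0, -1], [0, 0, 0, 0, 0, 0, -1]]}}

```text
t: 15.25
tcp_pos: [0.6651, 0.0523, 0.2611]
tool_rot: [0.999, -0.036, 0.001, 0.0]
force: [-0.3, 0.1, -0.0]
finger_gap: 0.0
gripper_force: 0.0
```

```bash
python3 - <<'E'
from h import *
rep()
E
```

```text
t 15.25 tcp cradle [0.1106 0.0003 0.2611] yawx -0.0714 F [-0.33  0.13 -0.03] gap 0.0
```

Emit:
{"name": "drive_tool", "arguments": {"plan": [[0, 0, 0.008, 0, 0, 0, -1], [-0.007, 0, 0, 0, 0, 0, -1], [-0.007, 0, 0, 0, 0, 0, -1], [-0.007, 0, 0, 0, 0, 0, -1], [-0.007, 0, 0, 0, 0, 0, -1], [-0.007, 0, 0, 0, 0, 0, -1], [-0.007, 0, 0, 0, 0, 0, -1]]}}

```text
t: 15.95
tcp_pos: [0.6285, 0.0545, 0.2518]
tool_rot: [0.999, -0.036, 0.006, 0.0]
force: [10.7, -1.1, -7.8]
finger_gap: -0.004
gripper_force: 5.3
```

```bash
cat >> h.py <<'E'
def handle():
    rep();s=snap("side");L=tube(s)
    q=L[(L[:,2]>.09)&(L[:,2]<.28)&(L[:,0]>-.1)&(L[:,0]<.16)&(L[:,1]<-.02)&(L[:,1]>-.045)]
    r=np.hypot(q[:,0]-.075,q[:,2]-.105);q=q[(r>.13)&(r<.17)]
    m=np.median(q,0);print(len(q),m.round(4),"theta~",round(float(np.median(np.arctan2(q[:,2]-.105,.075-q[:,0]))),3))
    return s
E
python3 - <<'E'
from h import *
handle()
E
```

```text
t 15.95 tcp cradle [ 7.400e-02 -1.000e-04  2.518e-01] yawx -0.0723 F [10.7  -1.09 -7.83] gap -0.004
77 [ 0.0554 -0.0345  0.2593] theta~ 1.447
```

Emit:
{"name": "drive_tool", "arguments": {"plan": [[-0.007, 0, 0, 0, 0, 0, -1], [-0.007, 0, 0, 0, 0, 0, -1], [-0.007, 0, 0.001, 0, 0, 0, -1], [-0.007, 0, 0.002, 0, 0, 0, -1], [-0.007, 0, 0.002, 0, 0, 0, -1], [-0.007, 0, 0.003, 0, 0, 0, -1]]}}

```text
t: 16.6
tcp_pos: [0.5889, 0.0572, 0.2453]
tool_rot: [0.999, -0.036, 0.009, 0.0]
force: [11.6, -0.6, -0.8]
finger_gap: 0.004
gripper_force: 5.2
```

```bash
python3 - <<'E'
from h import *
handle()
E
```

```text
t 16.6 tcp cradle [ 3.430e-02 -2.000e-04  2.453e-01] yawx -0.0724 F [11.64 -0.62 -0.83] gap 0.004
80 [ 0.0147 -0.034   0.2466] theta~ 1.168
```

Emit:
{"name": "drive_tool", "arguments": {"plan": [[-0.006, 0, 0.002, 0, 0, 0, -1], [-0.006, 0, 0.003, 0, 0, 0, -1], [-0.006, 0, 0.003, 0, 0, 0, -1], [-0.006, 0, 0.004, 0, 0, 0, -1], [-0.006, 0, 0.004, 0, 0, 0, -1], [-0.004, 0, 0.003, 0, 0, 0, -1]]}}

```text
t: 17.25
tcp_pos: [0.5556, 0.0595, 0.227]
tool_rot: [0.999, -0.036, 0.01, 0.001]
force: [11.1, -0.4, 1.9]
finger_gap: 0.003
gripper_force: 4.9
```

```bash
python3 - <<'E'
from h import *
handle()
E
```

```text
t 17.25 tcp cradle [ 9.00e-04 -2.00e-04  2.27e-01] yawx -0.0723 F [11.1  -0.43  1.92] gap 0.003
74 [-0.02   -0.0348  0.2261] theta~ 0.899
```

Emit:
{"name": "drive_tool", "arguments": {"plan": [[0.006, 0, 0, 0, 0, 0, -1], [0.004, 0, -0.03, 0, 0, 0, -1], [-0.015, 0, -0.005, 0, 0, 0, -1], [-0.017, 0, 0, 0, 0, 0, -1], [0, 0, 0.01, 0, 0, 0, -1], [-0.002, 0, 0.005, 0, 0, 0, -1], [-0.004, 0, 0.005, 0, 0, 0, -1], [-0.005, 0, 0.005, 0, 0, 0, -1]]}}

```text
t: 18.1
tcp_pos: [0.5168, 0.0628, 0.2359]
tool_rot: [0.999, -0.036, 0.002, 0.0]
force: [-2.5, 0.6, 16.9]
finger_gap: 0.0
gripper_force: 8.4
```

```bash
python3 - <<'E'
from h import *
handle()
E
```

```text
t 18.1 tcp cradle [-0.0381  0.0003  0.2359] yawx -0.0717 F [-2.49  0.64 16.88] gap 0.0
76 [-0.0259 -0.0342  0.2202] theta~ 0.848
```

Emit:
{"name": "drive_tool", "arguments": {"plan": [[0, 0, 0.005, 0, 0, 0, -1], [0, 0, 0.005, 0, 0, 0, -1], [-0.001, 0, 0.005, 0, 0, 0, -1], [-0.003, 0, 0.005, 0, 0, 0, -1], [-0.003, 0, 0.005, 0, 0, 0, -1], [-0.003, 0, 0.005, 0, 0, 0, -1]]}}

```text
t: 18.75
tcp_pos: [0.4916, 0.0649, 0.2037]
tool_rot: [0.999, -0.035, -0.016, -0.0]
force: [-25.3, -0.2, 27.8]
finger_gap: -0.0
gripper_force: 16.8
```

```bash
python3 - <<'E'
from h import *
handle()
E
```

```text
t 18.75 tcp cradle [-0.0633  0.0007  0.2037] yawx -0.0699 F [-25.26  -0.22  27.83] gap -0.0
74 [-0.0525 -0.0341  0.1879] theta~ 0.575
```

The finger sits too far to -x on the bar and is wedging off. I'll lift and re-centre it.

Emit:
{"name": "drive_tool", "arguments": {"plan": [[0, 0, -0.02, 0, 0, 0, -1], [0, 0, -0.01, 0, 0, 0, -1], [0, 0, 0, 0, 0, 0, -1]]}}

```text
t: 19.1
tcp_pos: [0.5069, 0.0634, 0.2353]
tool_rot: [0.999, -0.036, 0.002, 0.0]
force: [-0.5, -0.7, 0.1]
finger_gap: 0.003
gripper_force: 0.0
```

```bash
python3 - <<'E'
from h import *
s=handle();save(s,"s9",(270,120,420,270),4)
E
```

```text
t 19.1 tcp cradle [-0.048   0.0003  0.2353] yawx -0.0718 F [-0.49 -0.67  0.06] gap 0.003
72 [-0.0534 -0.0341  0.1871] theta~ 0.565
```

View pics/s9.png

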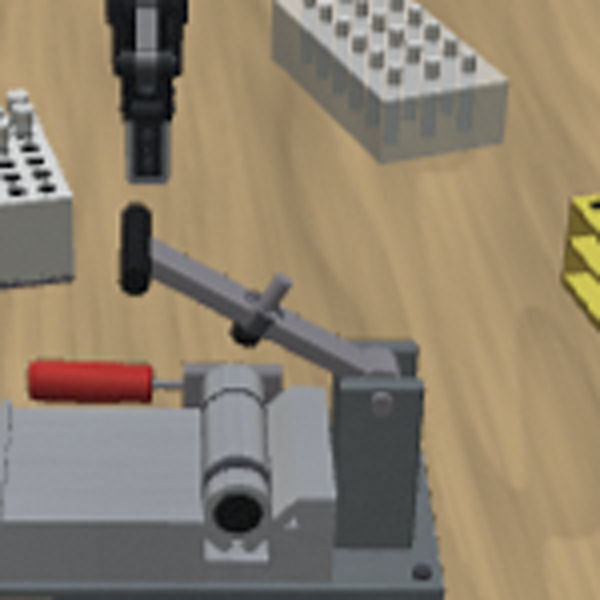

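The side view shows the clamp at about 32°, the bar at (135,248), the finger above it and the tube undisturbed. I'll press down centred on the bar.

Emit:
{"name": "drive_tool", "arguments": {"plan": [[-0.005, 0, 0.015, 0, 0, 0, -1], [0, 0, 0.013, 0, 0, 0, -1], [-0.002, 0, 0.005, 0, 0, 0, -1], [-0.003, 0, 0.005, 0, 0, 0, -1], [-0.002, 0, 0.005, 0, 0, 0, -1], [-0.002, 0, 0.005, 0, 0, 0, -1], [-0.002, 0, 0.005, 0, 0, 0, -1]]}}

```text
t: 19.85
tcp_pos: [0.4876, 0.0649, 0.1815]
tool_rot: [0.999, -0.036, -0.002, 0.0]
force: [-5.9, -1.0, 11.5]
finger_gap: -0.002
gripper_force: 6.0
```

```bash
python3 - <<'E'
from h import *
handle()
E
```

```text
t 19.85 tcp cradle [-0.0673  0.0004  0.1815] yawx -0.0715 F [-5.92 -0.98 11.53] gap -0.002
72 [-0.0637 -0.0343  0.165 ] theta~ 0.406
```

Emit:
{"name": "drive_tool", "arguments": {"plan": [[-0.001, 0, 0.005, 0, 0, 0, -1], [-0.001, 0, 0.005, 0, 0, 0, -1], [-0.001, 0, 0.005, 0, 0, 0, -1], [-0.001, 0, 0.004, 0, 0, 0, -1], [0, 0, 0, 0, 0, 0, -1]]}}

```text
t: 20.4
tcp_pos: [0.4814, 0.0653, 0.1612]
tool_rot: [0.999, -0.036, -0.005, -0.0]
force: [-1.2, 0.2, 1.9]
finger_gap: 0.001
gripper_force: 1.0
```

```bash
python3 - <<'E'
from h import *
handle()
E
```

```text
t 20.4 tcp cradle [-0.0736  0.0004  0.1612] yawx -0.0714 F [-1.23  0.2   1.91] gap 0.001
78 [-0.0699 -0.0337  0.1452] theta~ 0.271
```

Emit:
{"name": "drive_tool", "arguments": {"plan": [[0, 0, 0.004, 0, 0, 0, -1], [0, 0, 0.004, 0, 0, 0, -1], [0, 0, 0.003, 0, 0, 0, -1], [0, 0, 0.002, 0, 0, 0, -1]]}}

```text
t: 20.85
tcp_pos: [0.4815, 0.0654, 0.1487]
tool_rot: [0.999, -0.036, -0.005, -0.0]
force: [-7.9, 0.0, 10.4]
finger_gap: 0.003
gripper_force: 5.2
```

Emit:
{"name": "drive_tool", "arguments": {"plan": [[0, 0, 0.002, 0, 0, 0, -1]]}}

```text
t: 20.95
tcp_pos: [0.4811, 0.0654, 0.1467]
tool_rot: [0.999, -0.036, -0.005, -0.0]
force: [-7.5, -0.4, 10.8]
finger_gap: 0.001
gripper_force: 5.2
```

Emit:
{"name": "drive_tool", "arguments": {"plan": [[0, 0, 0.002, 0, 0, 0, -1]]}}

```text
t: 21.05
tcp_pos: [0.4808, 0.0654, 0.1446]
tool_rot: [0.999, -0.036, -0.005, -0.0]
force: [-8.4, -0.5, 9.5]
finger_gap: 0.001
gripper_force: 5.1
```

Emit:
{"name": "drive_tool", "arguments": {"plan": [[0, 0, 0.002, 0, 0, 0, -1]]}}

```text
t: 21.15
tcp_pos: [0.4805, 0.0654, 0.1426]
tool_rot: [0.999, -0.036, -0.006, -0.0]
force: [-9.2, -0.0, 10.2]
finger_gap: -0.0
gripper_force: 5.1
```

Emit:
{"name": "drive_tool", "arguments": {"plan": [[0, 0, 0.002, 0, 0, 0, -1]]}}

```text
t: 21.25
tcp_pos: [0.4813, 0.0654, 0.1407]
tool_rot: [0.999, -0.036, -0.005, -0.0]
force: [-6.6, 0.6, 8.8]
finger_gap: 0.002
gripper_force: 4.8
```

Emit:
{"name": "drive_tool", "arguments": {"plan": [[0, 0, 0.002, 0, 0, 0, -1]]}}

```text
t: 21.35
tcp_pos: [0.4819, 0.0654, 0.1388]
tool_rot: [0.999, -0.036, -0.004, -0.0]
force: [-6.9, 0.2, 8.5]
finger_gap: -0.0
gripper_force: 4.8
```

Emit:
{"name": "drive_tool", "arguments": {"plan": [[0, 0, 0.002, 0, 0, 0, -1]]}}

```text
t: 21.45
tcp_pos: [0.4818, 0.0654, 0.1368]
tool_rot: [0.999, -0.036, -0.004, -0.0]
force: [-7.6, 0.3, 9.8]
finger_gap: 0.003
gripper_force: 4.8
```

Emit:
{"name": "drive_tool", "arguments": {"plan": [[-0.003, 0, 0.002, 0, 0, 0, -1]]}}

```text
t: 21.55
tcp_pos: [0.4815, 0.0654, 0.1352]
tool_rot: [0.999, -0.036, -0.001, -0.0]
force: [-0.9, 0.1, 9.5]
finger_gap: 0.002
gripper_force: 4.4
```

Emit:
{"name": "drive_tool", "arguments": {"plan": [[-0.002, 0, 0.002, 0, 0, 0, -1]]}}

```text
t: 21.65
tcp_pos: [0.4813, 0.0654, 0.1336]
tool_rot: [0.999, -0.036, 0.001, -0.0]
force: [-0.3, 0.6, 8.6]
finger_gap: 0.003
gripper_force: 4.4
```

Emit:
{"name": "drive_tool", "arguments": {"plan": [[0, 0, 0.002, 0, 0, 0, -1]]}}

```text
t: 21.75
tcp_pos: [0.4811, 0.0654, 0.1317]
tool_rot: [0.999, -0.036, 0.001, -0.0]
force: [-1.9, 0.5, 7.9]
finger_gap: -0.001
gripper_force: 4.5
```

```bash
python3 - <<'E'
from h import *
s=handle();save(s,"s10",(270,170,420,270),5)
E
```

```text
t 21.75 tcp cradle [-0.0738  0.0004  0.1317] yawx -0.072 F [-1.87  0.48  7.93] gap -0.001
118 [-0.0725 -0.0323  0.1195] theta~ 0.098
```

View pics/s10.png

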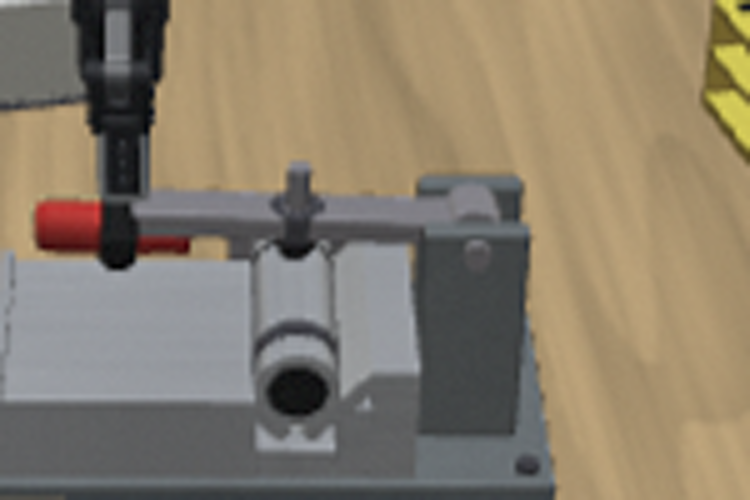

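The pad is just above the tube and the arm is nearly level, with no contact yet. I'll use gripper_force as the cleaner signal; its baseline is 4.4.

Emit:
{"name": "drive_tool", "arguments": {"plan": [[0, 0, 0.002, 0, 0, 0, -1]]}}

```text
t: 21.9
tcp_pos: [0.481, 0.0654, 0.1297]
tool_rot: [0.999, -0.036, 0.001, -0.0]
force: [-1.5, 0.3, 9.3]
finger_gap: 0.002
gripper_force: 4.5
```

Emit:
{"name": "drive_tool", "arguments": {"plan": [[0, 0, 0.002, 0, 0, 0, -1]]}}

```text
t: 22.0
tcp_pos: [0.4808, 0.0654, 0.1276]
tool_rot: [0.999, -0.036, 0.0, -0.0]
force: [-2.8, 0.2, 8.6]
finger_gap: -0.001
gripper_force: 4.4
```

Emit:
{"name": "drive_tool", "arguments": {"plan": [[0, 0, 0.002, 0, 0, 0, -1]]}}

```text
t: 22.1
tcp_pos: [0.4808, 0.0654, 0.1256]
tool_rot: [0.999, -0.036, 0.0, -0.0]
force: [-1.8, 0.5, 8.2]
finger_gap: 0.005
gripper_force: 4.4
```

Emit:
{"name": "drive_tool", "arguments": {"plan": [[0, 0, 0.002, 0, 0, 0, -1]]}}

```text
t: 22.2
tcp_pos: [0.4807, 0.0655, 0.1235]
tool_rot: [0.999, -0.036, 0.0, -0.0]
force: [-2.7, 0.3, 9.0]
finger_gap: 0.001
gripper_force: 4.4
```

Emit:
{"name": "drive_tool", "arguments": {"plan": [[0, 0, 0.002, 0, 0, 0, -1]]}}

```text
t: 22.3
tcp_pos: [0.4806, 0.0654, 0.1215]
tool_rot: [0.999, -0.036, 0.0, -0.0]
force: [-2.3, 0.1, 9.7]
finger_gap: 0.002
gripper_force: 4.4
```

Emit:
{"name": "drive_tool", "arguments": {"plan": [[0, 0, 0.002, 0, 0, 0, -1]]}}

```text
t: 22.4
tcp_pos: [0.4806, 0.0655, 0.1195]
tool_rot: [0.999, -0.036, 0.0, -0.0]
force: [-2.0, 0.6, 8.6]
finger_gap: -0.001
gripper_force: 4.4
```

Emit:
{"name": "drive_tool", "arguments": {"plan": [[0, 0, 0.002, 0, 0, 0, -1]]}}

```text
t: 22.5
tcp_pos: [0.4806, 0.0654, 0.1175]
tool_rot: [0.999, -0.036, 0.0, -0.0]
force: [-2.2, -0.1, 7.9]
finger_gap: 0.003
gripper_force: 4.4
```

Emit:
{"name": "drive_tool", "arguments": {"plan": [[0, 0, 0.002, 0, 0, 0, -1]]}}

```text
t: 22.6
tcp_pos: [0.4807, 0.0654, 0.1155]
tool_rot: [0.999, -0.036, 0.0, -0.0]
force: [-2.0, 0.6, 8.2]
finger_gap: -0.002
gripper_force: 4.4
```

Emit:
{"name": "drive_tool", "arguments": {"plan": [[0, 0, 0.002, 0, 0, 0, -1]]}}

```text
t: 22.7
tcp_pos: [0.4807, 0.0654, 0.1135]
tool_rot: [0.999, -0.036, 0.0, -0.0]
force: [-1.8, -0.2, 8.2]
finger_gap: 0.001
gripper_force: 4.4
```

Emit:
{"name": "drive_tool", "arguments": {"plan": [[0, 0, 0.002, 0, 0, 0, -1]]}}

```text
t: 22.8
tcp_pos: [0.4808, 0.0654, 0.1115]
tool_rot: [0.999, -0.036, 0.0, -0.0]
force: [-1.1, 1.0, 8.6]
finger_gap: 0.001
gripper_force: 4.4
```

Emit:
{"name": "drive_tool", "arguments": {"plan": [[0, 0, 0.002, 0, 0, 0, -1]]}}

```text
t: 22.9
tcp_pos: [0.4809, 0.0654, 0.1096]
tool_rot: [0.999, -0.036, 0.0, -0.0]
force: [-2.9, 0.9, 11.8]
finger_gap: 0.001
gripper_force: 5.8
```

Emit:
{"name": "drive_tool", "arguments": {"plan": [[0, 0, 0.002, 0, 0, 0, -1]]}}

```text
t: 23.0
tcp_pos: [0.481, 0.0654, 0.1078]
tool_rot: [0.999, -0.036, 0.001, -0.0]
force: [-1.3, 1.0, 11.5]
finger_gap: 0.002
gripper_force: 6.1
```

Contact came at z ≈ 0.111. The target is 8 mm lower, at z ≈ 0.103, with gripper_force ≈ 7.4.

Emit:
{"name": "drive_tool", "arguments": {"plan": [[0, 0, 0.002, 0, 0, 0, -1]]}}

```text
t: 23.1
tcp_pos: [0.4811, 0.0654, 0.1059]
tool_rot: [0.999, -0.036, 0.001, -0.0]
force: [-2.4, 1.3, 13.6]
finger_gap: 0.002
gripper_force: 6.7
```

Emit:
{"name": "drive_tool", "arguments": {"plan": [[0, 0, 0.002, 0, 0, 0, -1]]}}

```text
t: 23.2
tcp_pos: [0.4813, 0.0654, 0.1041]
tool_rot: [0.999, -0.036, 0.001, -0.0]
force: [-1.6, 0.9, 15.2]
finger_gap: -0.002
gripper_force: 7.2
```

Emit:
{"name": "drive_tool", "arguments": {"plan": [[0, 0, 0.001, 0, 0, 0, -1]]}}

```text
t: 23.3
tcp_pos: [0.4814, 0.0654, 0.1031]
tool_rot: [0.999, -0.036, 0.001, -0.0]
force: [-2.2, 1.1, 14.9]
finger_gap: 0.003
gripper_force: 7.4
```

Target met (z 0.1031, gripper_force 7.4). I'll lift straight off and check.

Emit:
{"name": "drive_tool", "arguments": {"plan": [[0, 0, -0.003, 0, 0, 0, -1], [0, 0, -0.02, 0, 0, 0, -1], [0, 0, -0.04, 0, 0, 0, -1], [0, 0, -0.045, 0, 0, 0, -1], [0, 0, -0.045, 0, 0, 0, -1], [0, 0, 0, 0, 0, 0, -1], [0, 0, 0, 0, 0, 0, -1]]}}

```text
t: 24.0
tcp_pos: [0.4811, 0.0653, 0.2559]
tool_rot: [0.999, -0.036, 0.001, 0.0]
force: [-0.6, -0.1, -0.5]
finger_gap: -0.001
gripper_force: 0.0
```

```bash
python3 - <<'E'
from h import *
s=handle();save(s,"s11",(270,170,420,270),5)
s=snap("wrist");lin(tube(s),.066,.078,-.03,.014,-.065,-.02)
E
```

```text
t 24.0 tcp cradle [-0.0738  0.0003  0.2559] yawx -0.0717 F [-0.61 -0.12 -0.46] gap -0.001
9 [-0.0747 -0.026   0.0909] theta~ -0.094
n 1557 x0,z,slope [-0.      0.0592 -0.0049] y range [-0.06   -0.0201]
```

View pics/s11.png

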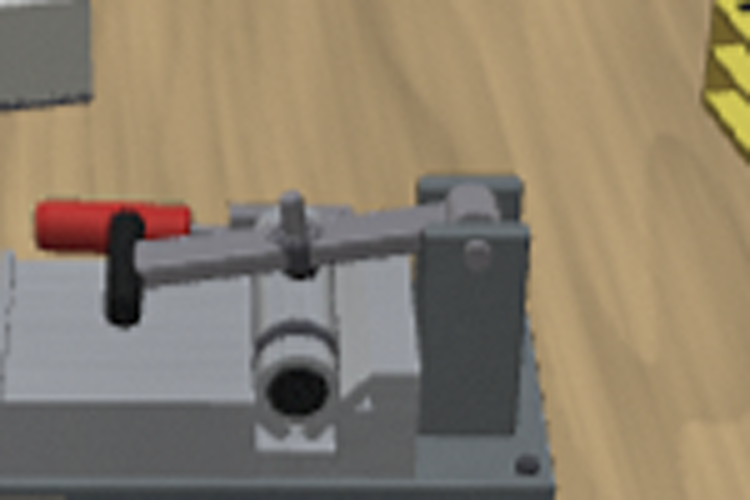

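The arm has stayed down with the pad squeezed on the tube, the tube end is at y = -60.0 mm, and the robot is clear.

```bash
python3 -c "
from station import manip
print(manip.sign_off())"
```

```text
the job is handed in; nothing more can be done
None
```

The job is handed in, with no verdict shown: the tube was rolled into the vee, settled by itself and slid home against the stop, then clamped with the pad squeezed about half way (roughly 12 N, estimated from handle force and travel), and the robot is clear of everything.

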